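Open the case lock and present its shackle to the tag reader

ROBOT

A 7-joint arm with a two-finger parallel gripper is mounted at the origin on the work surface. World frame = base frame: x ahead of the robot, y to its left, z up, the work surface at z = 0. Lengths are in m, angles in rad, forces in N, time in s.
With the tool pointing down it reaches from about 0.425 to 0.925 m from the base axis. Payload 6.8 kg.
Tool frame: the origin (TCP) lies at the very end of the fingers, on their centre line; the grasp point (between the pads) lies 19 mm behind it; y points along the fingers, x is the direction in which the jaws open and shut, and the axes are right-handed (so a half turn about y gives the same grasp; the last joint's range is limited). The gripper opens to 85 mm and grips with 20 to 120 N. Pads are 22 mm wide; open, the fingers measure 114 mm over their backs; the gripper's body (76 mm by 85 mm) begins 54 mm behind the grasp point. The pads swing forward as they close: fully open they stand 13 mm farther back than shut.
Start: joints at [-1.386, 0.477, 0.022, 1.555, -0.011, 1.109, -0.083], TCP at [0.195, 0.646, 0.231] pointing down, gripper open.
Joint ranges: [-2.96, 2.96], [-0.34, 2.1], [-1.41, 1.46], [0.24, 2.44], [-1.37, 4.51], [0.17, 1.92], [-2.96, 2.96]. Speed limits (rad/s): [2.39, 2.39, 3.14, 3.14, 3.14, 3.14, 3.14].

INTERFACE

Orientations are given as a rotation vector (axis times angle).
In Python, from bench import r, imaging gives the robot as it stands.
- The arm moves only by the shell command python3 -m jog 'ROWS' [FORCE]. ROWS is text: rows parted by semicolons, each of 7 numbers parted by spaces: the turn, a rotation vector about the tool's x, y, z in degrees, then the shift along the tool's x, y, z in mm, then the opening, from 0 (shut) to 1 (fully open). A call has exactly 5 rows; each row shifts and turns the commanded pose from where the row before left it, along the tool's axes as they then stand; what a row does not reach is not made up. A row lasts 1/12 s, in which the tool goes at most 41.7 mm and 7.16 degrees, less where a joint would pass 70% of its speed; a pose out of reach is approached as far as the arm can. A call with a gripper value outside its range is refused whole. The fingers move at their own pace and stop on an object; FORCE is the grip in N (left out, the last holds). Time passes only in rows, so rows that do not move let the fingers close, or fill a call up. It gives the time, the measured TCP pose, the force and the opening at its end, in the units of the state.
- r.get_obs(): the state, without advancing time (a new reading comes with each control period).
- imaging.grab_frame(name): name is "side" or "top" or "wrist"; returns a dict with "color" (384x512x3 uint8, red, green, blue), "z_map" (384x512 float32, m along the optical axis (not along the pixel's ray), 0 where there is no reading), "fx", "fy", "cx", "cy" (pixels), "k1" (the pictures are not rectified: a ray, as slopes to the right and down, at radius r is drawn at 1 + k1 r^2 times it, then the intrinsics apply), "world_to_cam" (4x4, takes a point from world to camera coordinates); the wrist camera has in their place "hand_eye" (4x4, takes a point from camera to tool coordinates, whose origin is the TCP and whose axes are the tool frame's). Camera axes: x right, y up, looking along -z (the intrinsics and any distortion apply to the point x, -y, -z); pixel columns grow to the right and rows downward; lengths in m; the calibration is good to about 2 mm. A picture is of the moment at which its call begins: read the wrist's pose just before it.
- r.hand_in(): hands the job in, once; it reports no verdict.
The state is a dict: "clock": time; "joints": joint angles; "qvel": joint speeds; "tau": joint torques, N m; "tcp_pos": TCP position; "orientation": TCP orientation; "contact_force": force on the tool from outside, world axes, zero at the start; "moment": the same for the moment, N m; "grip_width": finger opening in m.
Only numpy, scipy, OpenCV 4.12 (cv2) and the standard library are available. Lean on these libraries where they do the work, as an engineer would, in place of code of your own. Each camera call takes 0.05 s, during which the arm holds its last target.

TASK

Unlock the sample transport case: turn the lock's dial click by click until the red-edged gate in its flange clicks into place over the shackle's brass tooth, leave the dial there, then draw the shackle straight up out of the lock without forcing it. Present the shackle to the tag reader, the low dark square puck with the teal ring: hold it upright, legs down, centred a few centimetres above the ring without touching the reader, and finish while still holding it there in the gripper. Leave the other things on the bench alone.

Things in the scene. Friction and masses are not known exactly. Their poses are not given: they have to be found in the camera images.
- dial (a joint): Angle of the dial, rad, counter-clockwise positive seen from above. 0 = open, gate over the tooth; the shackle comes out only within about 0.1 of 0. Starts in the notch at 0.52, 1.05 or 1.57: turn it clockwise to 0; it can overshoot (stops at -0.8 and 1.9). It clicks into a notch at every multiple of 0.524 (30 degrees), 0 included, and settles there when released. Passing a click takes about 0.05 to 0.1 N m.
- dial_grip (a point): Centre of the dial's bar grip, on its upright axis, 175 mm above the bench. Black bar 50 mm long (this frame's y), 14 mm wide (x), 30 mm tall (15 above and below this point); its red +y end points to the gate. Grip it from above across the 14 mm. Below it: shaft, click ring and a black flange of 34 mm radius, 120 to 126 mm above the bench. The frame turns with the dial, z up.
- dial_gate (a point): The gate: the one gap in the rim of the dial's flange, about 15 mm wide, with red edges; this point is at its middle, 30 mm from the dial's axis, level with the flange's top (126 mm above the bench). It turns with the dial.
- case: Sample transport case, fixed to the bench: white, blue lid, 200 (x) x 300 (y) x 90 (z) mm; origin at the centre of its underside, z up. On the lid: dark steel lock housing 50 (x) x 165 (y) mm, top 112 mm above the bench. Dial axis at x 0, y -50 mm; shackle centre at x 0, y +23 mm. A 26 mm tall spring block stands on the housing beside the dial, on the side away from the shackle.
- shackle: Loose steel U-shackle, 0.08 to 0.17 kg, upright in the lock. Origin midway between its legs, at the housing's top while seated; z up, y leg to leg. Legs 8 mm thick at y -25 and +25 mm, reaching 18 mm below the origin in 10 mm square holes. Brass tooth, 8 mm wide, 6 thick, from the -y leg to y -46 mm, under the flange's rim. Freed, it is clear of the lock after 20 mm straight up.
- shackle_grip (a point): Centre of the yellow bar grip across the top of the shackle, 149 mm above the bench at the start, 37 mm above the shackle's origin. 36 mm long (y), 11 mm wide (x), 12 mm tall. Grip from above across its 11 mm width.
- shackle_feet (a point): Point midway between the lower ends of the shackle's two legs, 55 mm below the centre of the yellow grip.
- reader: Tag reader, fixed to the bench: low dark square puck 110 x 110 mm, 22 mm tall, with a teal ring (80 mm across) on top round its centre. Origin at the centre of its underside. It stands to the left or the right of the case; an aluminium vial block stands on the other side.
- vial_block: Bystander: aluminium block 100 x 100 x 35 mm with white vial caps, origin at the centre of its underside.
- reagent: Bystander: amber bottle, 64 mm across, 150 mm tall, origin at its underside.
- jar: Bystander: white jar with red cap, 60 mm across, 70 mm tall, origin at its underside.
- mug: Bystander: white mug, 80 mm across, 90 mm tall, origin at its underside.

How it is judged:
By the outcome, as a careful person would: the job done as asked, in the order asked, and still so for the second after the job is handed in, while the arm keeps its last pose, push and grip.
It also fails if it takes over 58 s, if anything falls off the work surface, if the arm or the gripper's body presses on something with over 40 N, if the wrist force passes 120 N, or if a joint passes its speed limit or range.

## Working session

There is one attempt and no reset: what is moved stays moved. The work goes in short steps, Python scripts to look and compute and a shell command to move; the robot and the scene stay as the last step left them, time stands still between calls to the robot, and variables do not carry over. Pictures are saved under pics/ and viewed, and the job is handed in when it is done.

```bash
ls; mkdir -p pics; python3 - <<'E'
from bench import r, imaging
import cv2
o=r.get_obs(); print({k:o[k] for k in ('clock','tcp_pos','orientation','contact_force','grip_width')})
for n in ('side','top','wrist'):
    f=imaging.grab_frame(n); cv2.imwrite(f'pics/{n}0.png',f['color'][:,:,::-1])
    print(n,f['fx'],f['fy'],f['cx'],f['cy'],f['k1'],f.get('world_to_cam',f.get('hand_eye')))
E
```

```text
pics
{'clock': 0.0, 'tcp_pos': array([0.19465929, 0.64568047, 0.23032582]), 'orientation': array([-1.33486289, -0.98984817,  0.99220386]), 'contact_force': array([-0.04288502, -1.11937996,  0.20328204]), 'grip_width': 0.08573687930577346}
side 378.99133172726755 378.99133172726755 252.29196257714344 189.93930205323272 -0.07248314269583539 [[ 0.74526065 -0.66676387 -0.00353594 -0.37999798]
 [ 0.41002905  0.45410622  0.79098907 -0.3082314 ]
 [-0.52579724 -0.59094287  0.61182006 -0.68615442]
 [ 0.          0.          0.          1.        ]]
top 368.9786903646638 368.9786903646638 259.7779481164639 191.94726903538051 -0.008754272164789698 [[-0.01820775 -0.99970081  0.01633278  0.00836394]
 [ 0.98272673 -0.0148849   0.18446306 -0.5634287 ]
 [-0.18416476  0.01940932  0.98270373 -1.0853111 ]
 [ 0.          0.          0.          1.        ]]
wrist 330.89826035545263 330.89826035545263 256.64593570886103 192.20273011256492 -0.04255420517409983 [[ 9.99998693e-01  9.28695590e-04  1.32349774e-03 -7.20181956e-05]
 [ 1.00940850e-03  2.80847825e-01 -9.59751780e-01 -1.42423076e-01]
 [-1.26301871e-03  9.59751862e-01  2.80846521e-01  7.12980363e-02]
 [ 0.00000000e+00  0.00000000e+00  0.00000000e+00  1.00000000e+00]]
```

View pics/top0.png

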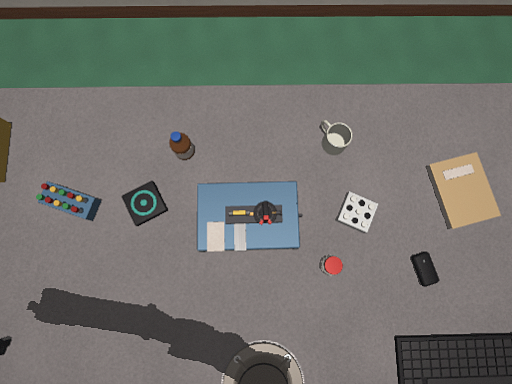

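View pics/side0.png

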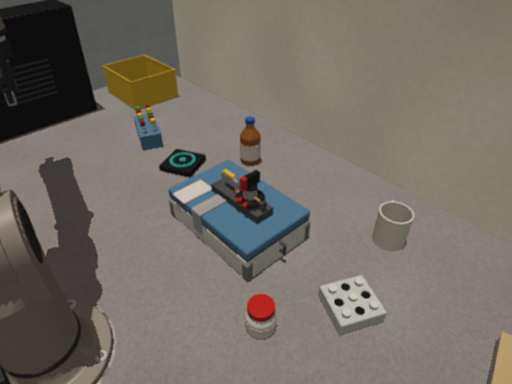

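View pics/wrist0.png

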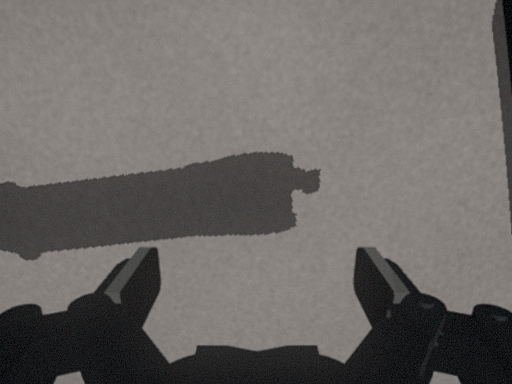

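The top view shows the case at (248,215) with the lock, dial at (266,212) and the yellow grip at (240,212). The reader is on the left at (145,203) and the vial block on the right at (358,211). Next I'll zoom in and measure.

```bash
cat > h.py <<'E'
import numpy as np, cv2
from scipy.spatial.transform import Rotation as R
from bench import r, imaging
def frame(n):
    o=r.get_obs(); f=imaging.grab_frame(n)
    if n=='wrist':
        T=np.eye(4); T[:3,:3]=R.from_rotvec(o['orientation']).as_matrix(); T[:3,3]=o['tcp_pos']
        f['c2w']=T@f['hand_eye']
    else: f['c2w']=np.linalg.inv(f['world_to_cam'])
    f['K']=np.array([[f['fx'],0,f['cx']],[0,f['fy'],f['cy']],[0,0,1]])
    f['D']=np.array([f['k1'],0,0,0.])
    return f
def ray(f,uv):
    p=cv2.undistortPoints(np.array(uv,float).reshape(-1,1,2),f['K'],f['D']).reshape(-1,2)
    d=np.c_[p[:,0],-p[:,1],-np.ones(len(p))]@f['c2w'][:3,:3].T
    return f['c2w'][:3,3],d
def onplane(f,uv,z):
    c,d=ray(f,uv); return c+d*((z-c[2])/d[:,2])[:,None]
def proj(f,P):
    q=(np.c_[np.atleast_2d(P),np.ones(len(np.atleast_2d(P)))]@np.linalg.inv(f['c2w']).T)[:,:3]
    q=q*[1,-1,-1]
    return cv2.projectPoints(q,np.zeros(3),np.zeros(3),f['K'],f['D'])[0].reshape(-1,2)
def crop(f,x0,y0,x1,y1,s,name):
    im=f['color'][y0:y1,x0:x1,::-1]; cv2.imwrite('pics/'+name,cv2.resize(im,None,fx=s,fy=s,interpolation=cv2.INTER_CUBIC))
def masks(f):
    h=cv2.cvtColor(f['color'],cv2.COLOR_RGB2HSV)
    return h
def blobs(m,amin=8):
    n,l,s,c=cv2.connectedComponentsWithStats(m.astype(np.uint8))
    return [(tuple(np.round(c[i],1)),s[i][4],tuple(s[i][:4]),l==i) for i in range(1,n) if s[i][4]>=amin]
E
python3 - <<'E'
from h import *
for n in('top','side'):
    f=frame(n); h=masks(f); H,S,V=[h[...,i].astype(int) for i in range(3)]
    crop(f,*((190,170,310,260,6) if n=='top' else (160,150,320,270,5)),n+'1.png')
    for nm,m,z in (('blue',(H>98)&(H<115)&(S>90)&(V>70),.09),('yellow',(H>20)&(H<32)&(S>130)&(V>120),.155),('red',((H<6)|(H>174))&(S>150)&(V>100),.19),('teal',(H>78)&(H<95)&(S>100)&(V>80),.022)):
        for c,a,b,mm in blobs(m,6):
            P=onplane(f,[c],z)[0]
            print(n,nm,c,a,[int(v) for v in b],P.round(4))
            if nm in('blue','teal') and a>100:
                pts=np.argwhere(mm)[:,::-1]
                W=onplane(f,pts,z)[:,:2].astype(np.float32)
                print('   rect',[np.round(v,4) for v in cv2.minAreaRect(W)])
E
```

```text
top blue (np.float64(175.4), np.float64(136.1)) 79 [171, 132, 10, 10] [0.734  0.2545 0.09  ]
top blue (np.float64(68.7), np.float64(200.3)) 606 [38, 182, 57, 37] [0.5399 0.5636 0.09  ]
   rect [array([0.5427, 0.5715]), array([0.1545, 0.0663]), np.float64(70.1186)]
top blue (np.float64(231.0), np.float64(183.1)) 9 [227, 183, 9, 2] [0.5846 0.0852 0.09  ]
top blue (np.float64(247.0), np.float64(183.0)) 21 [237, 183, 21, 1] [0.5842 0.0374 0.09  ]
top blue (np.float64(286.0), np.float64(182.0)) 19 [277, 182, 19, 1] [ 0.5856 -0.0795  0.09  ]
top blue (np.float64(203.5), np.float64(188.0)) 38 [198, 184, 21, 18] [0.5709 0.1671 0.09  ]
top blue (np.float64(296.0), np.float64(191.5)) 16 [296, 184, 1, 16] [ 0.5562 -0.1085  0.09  ]
top blue (np.float64(297.0), np.float64(209.0)) 9 [297, 205, 1, 9] [ 0.5034 -0.1095  0.09  ]
top blue (np.float64(298.0), np.float64(230.0)) 9 [298, 226, 1, 9] [ 0.4414 -0.1102  0.09  ]
top blue (np.float64(291.5), np.float64(247.0)) 12 [286, 247, 12, 1] [ 0.3925 -0.0894  0.09  ]
top blue (np.float64(231.3), np.float64(248.8)) 6 [229, 248, 5, 2] [0.3904 0.0851 0.09  ]
[... 3029 characters left out ...]
t64(121.0)) 10 [140, 120, 4, 3] [0.4355 0.3645 0.19  ]
side red (np.float64(243.1), np.float64(178.5)) 28 [240, 176, 7, 6] [ 0.4666 -0.0201  0.19  ]
side red (np.float64(238.0), np.float64(199.2)) 25 [235, 197, 7, 5] [ 0.4138 -0.0661  0.19  ]
side red (np.float64(244.5), np.float64(203.9)) 22 [242, 202, 6, 5] [ 0.4138 -0.0856  0.19  ]
side red (np.float64(260.5), np.float64(306.0)) 551 [247, 294, 28, 25] [ 0.2781 -0.2781  0.19  ]
side teal (np.float64(182.1), np.float64(159.2)) 175 [169, 152, 27, 15] [0.5414 0.3613 0.022 ]
   rect [array([0.5425, 0.3634]), array([0.0795, 0.0812]), np.float64(47.6942)]
side teal (np.float64(182.0), np.float64(158.6)) 27 [179, 157, 7, 5] [0.5431 0.3644 0.022 ]
```

```bash
ls pics
```

```text
side0.png
side1.png
top0.png
top1.png
wrist0.png
```

View pics/top1.png

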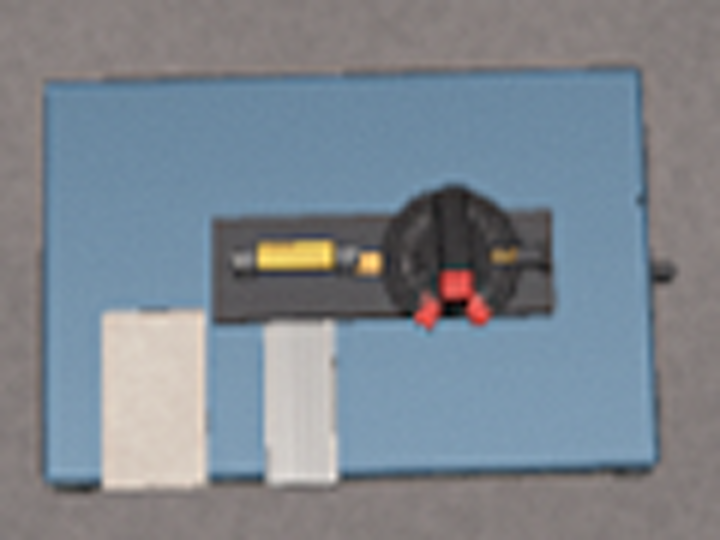

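View pics/side1.png

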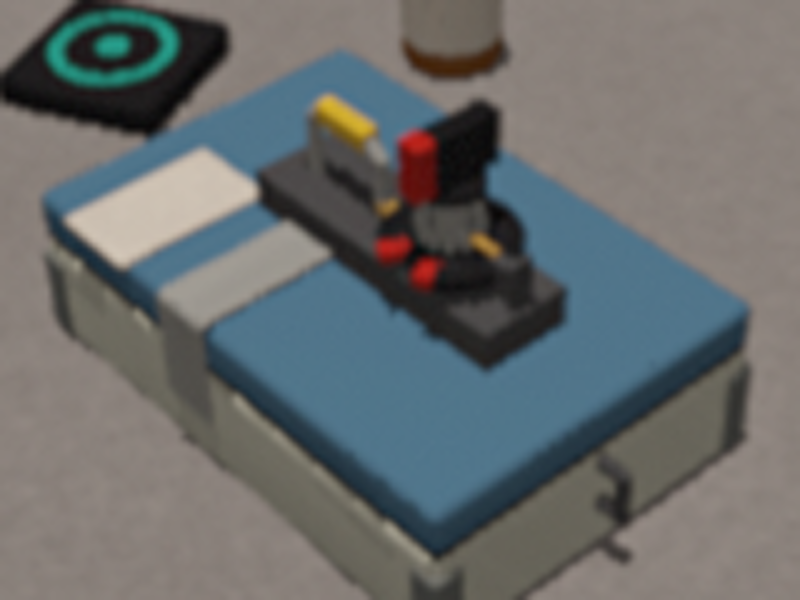

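The gate's red end points towards the robot (-x), so the dial is at +1.57 and needs a 90° clockwise turn. The tooth points towards -y, so case y is roughly world +y.

```bash
python3 - <<'E'
from h import *
o=r.get_obs(); print(R.from_rotvec(o['orientation']).as_matrix().round(3))
f=frame('top'); h=masks(f); H,S,V=[h[...,i].astype(int) for i in range(3)]
m=(H>95)&(H<118)&(S>70)&(V>60)
for c,a,b,mm in blobs(m,1500):
    cs,_=cv2.findContours(mm.astype(np.uint8),0,1)
    hull=cv2.convexHull(max(cs,key=cv2.contourArea))[:,0].astype(float)
    W=onplane(f,hull,.09)[:,:2].astype(np.float32)
    rc=cv2.minAreaRect(W); print('lid',a,rc)
    print(onplane(f,[[c[0],c[1]]],.09))
# manual corners
C=onplane(f,[(197.3,184),(296.9,181.6),(299.2,247.6),(197.3,250.4)],.09); print(C.round(4), C.mean(0).round(4))
u=(C[0]-C[1]+C[3]-C[2]); print('yaw of +y edge',np.degrees(np.arctan2(-u[0],u[1])))
# triangulate yellow & red tip
s=frame('side')
def tri(a,b):
    c1,d1=ray(f,[a]);c2,d2=ray(s,[b]);d1=d1[0];d2=d2[0]
    t=np.linalg.lstsq(np.c_[d1,-d2],c2-c1,rcond=None)[0]
    p,q=c1+t[0]*d1,c2+t[1]*d2; return ((p+q)/2).round(4),np.linalg.norm(p-q).round(4)
print('yellow',tri((239.3,212.3),(228.4,173.6)))
for n,fr,(x0,y0,x1,y1) in(('top',f,(190,170,310,260)),('side',s,(160,150,320,270))):
    z=fr['z_map'][y0:y1,x0:x1]; print(n,z.min(),z.max())
    # yellow points by depth
    h=masks(fr);m=(h[...,0]>20)&(h[...,0]<32)&(h[...,1]>130)&(h[...,2]>120);mm=np.zeros_like(m);mm[y0:y1,x0:x1]=m[y0:y1,x0:x1]
    p=np.argwhere(mm)[:,::-1]; c,d=ray(fr,p); dep=fr['z_map'][p[:,1],p[:,0]]; P=c+d*dep[:,None]; print(np.median(P,0).round(4), P.std(0).round(4))
E
```

```text
[[ 0.289 -0.    -0.957]
 [ 0.957 -0.001  0.289]
 [-0.001 -1.    -0.   ]]
lid 4492 ((0.4876980483531952, 0.03680460900068283), (0.19778771698474884, 0.2971712350845337), 0.5150394439697266)
[[0.49845969 0.02635883 0.09      ]]
[[ 0.5834  0.1857  0.09  ]
 [ 0.5863 -0.1123  0.09  ]
 [ 0.3903 -0.1118  0.09  ]
 [ 0.3875  0.1832  0.09  ]] [0.4869 0.0362 0.09  ]
yaw of +y edge 0.5582032289964532
yellow (array([0.4883, 0.0589, 0.151 ]), np.float64(0.0))
top 0.0 1.2130347
[0.4886 0.0595 0.1539] [0.0027 0.0101 0.0144]
side 0.0 1.2654926
[0.4858 0.0558 0.1539] [0.0023 0.0101 0.0024]
```

```bash
python3 -m jog '0 -3.5 0 0 -5 0 0.4;0 -3.5 0 0 -5 0 0.4;0 -3.4 0 0 -5 0 0.4;0 -3.4 0 0 -5 0 0.4;0 -3.5 0 0 0 0 0.4'
python3 -m jog '0 0 0 -30 0 -22 0.4;0 0 0 -30 0 -22 0.4;0 0 0 -30 0 -22 0.4;0 0 0 -30 0 -22 0.4;0 0 0 -30 0 -22 0.4'
python3 -m jog '0 0 0 -30 0 -22 0.4;0 0 0 -30 0 -22 0.4;0 0 0 -30 0 -22 0.4;0 0 0 -30 0 -22 0.4;0 0 0 -30 0 -22 0.4'
python3 - <<'E'
from h import *
o=r.get_obs(); print(o['joints'].round(3)); print(R.from_rotvec(o['orientation']).as_matrix().round(3))
E
```

```text
clock: 0.77
tcp_pos: [0.195, 0.6468, 0.2525]
orientation: [-1.203, -1.219, 1.217]
contact_force: [-0.4, -0.8, 0.6]
grip_width: 0.0342
clock: 1.18
tcp_pos: [0.307, 0.4957, 0.2514]
orientation: [-1.205, -1.216, 1.216]
contact_force: [-0.2, 0.3, 0.4]
grip_width: 0.034
clock: 1.6
tcp_pos: [0.4184, 0.3467, 0.2516]
orientation: [-1.205, -1.216, 1.215]
contact_force: [1.3, 0.4, 0.4]
grip_width: 0.0344
[-0.88   0.24   0.087  1.854 -0.024  1.049  0.796]
[[-0.009  0.    -1.   ]
 [ 1.     0.001 -0.009]
 [ 0.    -1.    -0.   ]]
```

```bash
python3 -m jog '0 0 0 -36 0 -7.5 0.4;0 0 0 -36 0 -7.5 0.4;0 0 0 -36 0 -7.5 0.4;0 0 0 -36 0 -7.5 0.4;0 0 0 -36 0 -7.5 0.4'
python3 -m jog '0 0 0 -36 0 -7 0.4;0 0 0 -36 0 -7 0.4;0 0 0 -36 0 -7 0.4;0 0 0 -36 0 -7 0.4;0 0 0 -36 0 0 0.4'
python3 - <<'E'
from h import *
o=r.get_obs(); print(o['tcp_pos'],o['joints'].round(3)); 
f=frame('wrist'); cv2.imwrite('pics/wrist1.png',f['color'][:,:,::-1])
print(proj(f,[[.488,-.0135,.19],[.4875,.0595,.155]]))
E
```

```text
clock: 2.02
tcp_pos: [0.4568, 0.1669, 0.2516]
orientation: [-1.205, -1.217, 1.215]
contact_force: [0.8, 0.0, -0.4]
grip_width: 0.0344
clock: 2.43
tcp_pos: [0.4872, -0.0128, 0.2517]
orientation: [-1.206, -1.217, 1.215]
contact_force: [1.0, 0.6, -0.6]
grip_width: 0.0342
[ 0.4872382  -0.01283377  0.25172115] [-0.41   0.14   0.343  1.988 -0.055  1.021  1.539]
[[256.19368472 210.28753072]
 [352.68830063 194.88412795]]
```

View pics/wrist1.png

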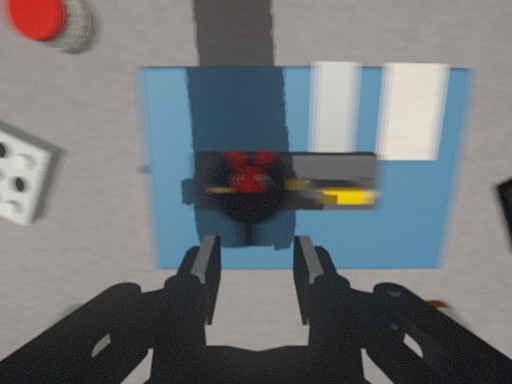

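```bash
python3 - <<'E'
from h import *
o=r.get_obs(); print(o['tcp_pos']); 
f=frame('wrist'); crop(f,180,130,390,270,3.8,'wrist2.png')
h=masks(f); H,S,V=[h[...,i].astype(int) for i in range(3)]
m=(H>20)&(H<32)&(S>150)&(V>120)
for c,a,b,mm in blobs(m,100): print('yel',c,a,b,onplane(f,[c],.155))
m=((H<6)|(H>174))&(S>150)&(V>60); m[:100]=0
for c,a,b,mm in blobs(m,20): print('red',c,a,b,onplane(f,[c],.19),onplane(f,[c],.126))
print(proj(f,[[.488,-.0135,.19],[.4875,.0595,.155]]))
E
```

```text
[ 0.48626711 -0.02109741  0.25182634]
yel (np.float64(361.6), np.float64(196.6)) 724 (np.int32(339), np.int32(189), np.int32(47), np.int32(16)) [[0.48846588 0.05776454 0.155     ]]
red (np.float64(252.0), np.float64(159.2)) 172 (np.int32(244), np.int32(151), np.int32(16), np.int32(18)) [[ 0.453217   -0.02455117  0.19      ]] [[ 0.46526699 -0.02574911  0.126     ]]
red (np.float64(270.8), np.float64(175.6)) 731 (np.int32(257), np.int32(150), np.int32(31), np.int32(44)) [[ 0.46375057 -0.01269043  0.19      ]] [[ 0.47910253 -0.01017037  0.126     ]]
[[269.16131856 211.68059921]
 [363.98554044 195.381071  ]]
```

View pics/wrist2.png

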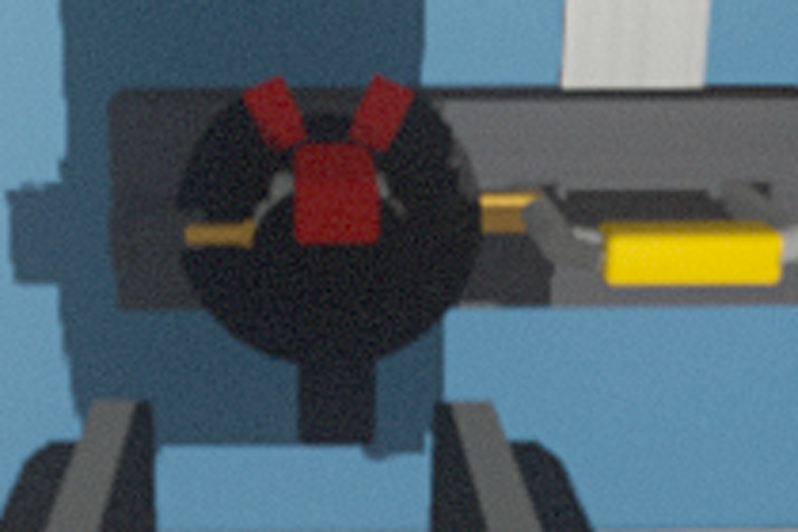

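```bash
python3 - <<'E'
from h import *
o=r.get_obs(); print(o['tcp_pos'],o['joints'].round(3))
f=frame('wrist'); 
print(onplane(f,[(268.7,246.3),(268.7,194),(259,240),(278.7,240)],.19).round(4),onplane(f,[(268.7,167.5)],.16).round(4))
g=cv2.resize(f['color'][140:260,240:300,::-1],None,fx=5,fy=5); cv2.imwrite('pics/w3.png',np.clip(g.astype(int)*3,0,255).astype(np.uint8))
E
```

```text
[ 0.48610753 -0.01770759  0.25167693] [-0.407  0.139  0.349  1.989 -0.053  1.022  1.537]
[[ 0.5126 -0.0101  0.19  ]
 [ 0.4757 -0.0104  0.19  ]
 [ 0.5079 -0.0167  0.19  ]
 [ 0.5079 -0.0034  0.19  ]] [[ 0.4647 -0.0096  0.16  ]]
```

View pics/w3.png

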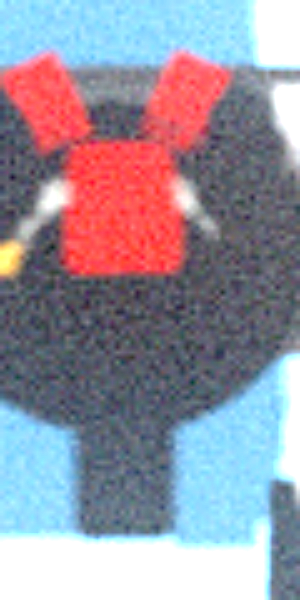

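```bash
python3 -m jog '0 0 0 0 10 0 0.4;0 0 0 0 10 0 0.4;0 0 0 0 0 0 0.4;0 0 0 0 0 0 0.4;0 0 0 0 0 0 0.4'
python3 - <<'E'
from h import *
f=frame('wrist');h=masks(f); H,S,V=[h[...,i].astype(int) for i in range(3)]
m=(H>20)&(H<32)&(S>150)&(V>120)
for c,a,b,mm in blobs(m,100): print('yel',c,a,b,onplane(f,[c],.155))
m=((H<6)|(H>174))&(S>150)&(V>60); m[:100]=0
for c,a,b,mm in blobs(m,20): print('red',c,a,b,onplane(f,[c],.18))
crop(f,180,130,390,270,3.8,'wrist4.png')
E
```

```text
clock: 3.0
tcp_pos: [0.4862, -0.0102, 0.231]
orientation: [-1.204, -1.217, 1.218]
contact_force: [-0.8, -0.0, 0.1]
grip_width: 0.034
yel (np.float64(354.9), np.float64(206.2)) 820 (np.int32(330), np.int32(198), np.int32(51), np.int32(17)) [[0.4881721  0.05809496 0.155     ]]
red (np.float64(237.7), np.float64(164.5)) 197 (np.int32(228), np.int32(155), np.int32(19), np.int32(21)) [[ 0.45432913 -0.02212625  0.18      ]]
red (np.float64(266.8), np.float64(165.1)) 221 (np.int32(258), np.int32(155), np.int32(19), np.int32(20)) [[ 0.45452444 -0.00481607  0.18      ]]
red (np.float64(250.9), np.float64(189.7)) 688 (np.int32(239), np.int32(175), np.int32(25), np.int32(30)) [[ 0.46982786 -0.01420135  0.18      ]]
```

View pics/wrist4.png

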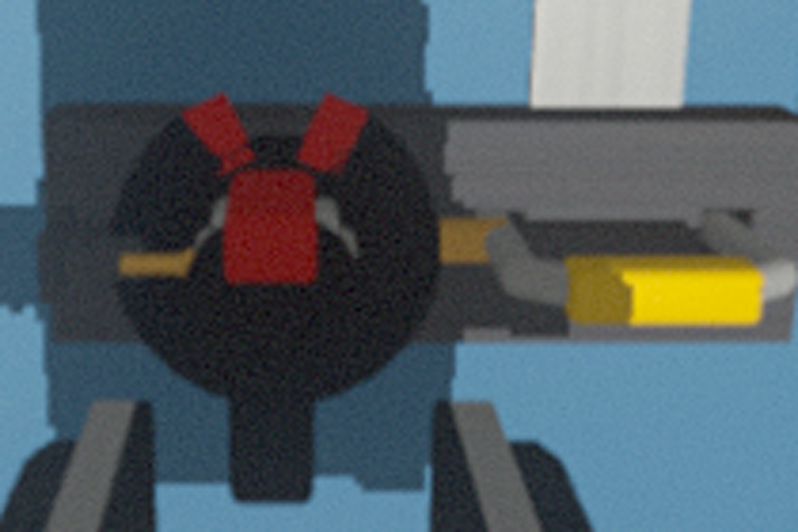

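```bash
python3 -m jog '0 0 0 -2 14 -1 0.4;0 0 0 -2 14 -1 0.4;0 0 0 0 14 0 0.4;0 0 0 0 14 0 0.4;0 0 0 0 0 0 0.4'
python3 -m jog '0 0 0 0 0 0 0.4;0 0 0 0 0 0 0.4;0 0 0 0 0 0 0.4;0 0 0 0 0 0 0.4;0 0 0 0 0 0 0.4'
python3 - <<'E'
from h import *
f=frame('wrist');crop(f,160,130,370,330,2.9,'wrist5.png'); print(r.get_obs()['tcp_pos'])
E
```

```text
clock: 3.47
tcp_pos: [0.487, -0.0148, 0.1734]
orientation: [-1.202, -1.213, 1.219]
contact_force: [-0.4, 0.2, -0.5]
grip_width: 0.0343
clock: 3.88
tcp_pos: [0.4888, -0.015, 0.1759]
orientation: [-1.205, -1.217, 1.215]
contact_force: [-0.5, -0.8, 0.4]
grip_width: 0.0344
[ 0.48866468 -0.01499812  0.17580819]
```

View pics/wrist5.png

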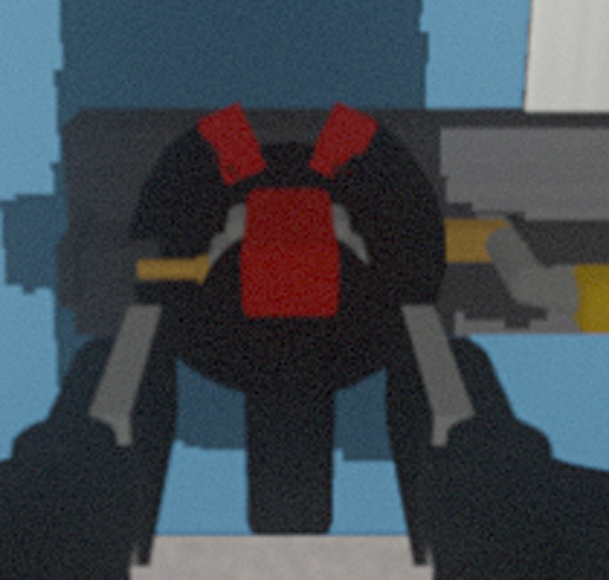

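```bash
python3 -m jog '0 0 0 1 8 0 0.4;0 0 0 0 7 0 0.4;0 0 0 0 0 0 0.4;0 0 0 0 0 0 0.4;0 0 0 0 0 0 0.4' 40
python3 -m jog '0 0 0 0 0 0 0.2;0 0 0 0 0 0 0.1;0 0 0 0 0 0 0;0 0 0 0 0 0 0;0 0 0 0 0 0 0'
python3 -c "
from h import *
o=r.get_obs(); print(o['contact_force'].round(2),o['moment'].round(3),o['joints'].round(2))"
```

```text
clock: 4.35
tcp_pos: [0.4882, -0.0141, 0.16]
orientation: [-1.205, -1.215, 1.216]
contact_force: [0.1, 0.3, 0.0]
grip_width: 0.034
clock: 4.77
tcp_pos: [0.4885, -0.0138, 0.1605]
orientation: [-1.205, -1.217, 1.216]
contact_force: [-0.7, 2.1, 2.8]
grip_width: 0.0131
[-0.68  2.13  2.81] [0.268 0.215 0.016] [-0.38  0.27  0.33  2.08 -0.12  0.81  1.6 ]
```

```bash
python3 -m jog '0 6 0 0 0 0 0;0 6 0 0 0 0 0;0 6 0 0 0 0 0;0 6 0 0 0 0 0;0 6 0 0 0 0 0'
python3 -c "
from h import *
o=r.get_obs(); print(o['contact_force'].round(2),o['moment'].round(3),o['joints'].round(2),np.degrees(np.arctan2(*R.from_rotvec(o['orientation']).as_matrix()[[1,0],0])))"
```

```text
clock: 5.18
tcp_pos: [0.4888, -0.0128, 0.1606]
orientation: [-1.41, -0.82, 0.818]
contact_force: [1.7, 5.1, 1.1]
grip_width: 0.0133
[1.74 5.14 1.07] [ 0.883 -0.182  0.185] [-0.47  0.27  0.43  2.09 -0.16  0.81  1.11] 60.28375623866752
```

```bash
python3 -m jog '0 6 0 0 0 0 0;0 6 0 0 0 0 0;0 6 0 0 0 0 0;0 6 0 0 0 0 0;0 6 0 0 0 0 0'
python3 -m jog '0 6 0 0 0 0 0;0 6 0 0 0 0 0;0 6 0 0 0 0 0;0 6 0 0 0 0 0;0 6 0 0 0 0 0'
python3 -m jog '0 0 0 0 0 0 0;0 0 0 0 0 0 0;0 0 0 0 0 0 0;0 0 0 0 0 0 0;0 0 0 0 0 0 0'
python3 - <<'E'
from h import *
o=r.get_obs(); print(o['contact_force'].round(2),o['moment'].round(3),o['joints'].round(2),np.degrees(np.arctan2(*R.from_rotvec(o['orientation']).as_matrix()[[1,0],0])))
f=frame('wrist'); cv2.imwrite('pics/wrist6.png',f['color'][:,:,::-1])
E
```

```text
clock: 5.6
tcp_pos: [0.4895, -0.012, 0.1606]
orientation: [-1.529, -0.417, 0.413]
contact_force: [4.0, 5.9, -2.7]
grip_width: 0.0134
clock: 6.02
tcp_pos: [0.4905, -0.0117, 0.1606]
orientation: [-1.569, -0.008, 0.002]
contact_force: [7.7, 6.8, -6.6]
grip_width: 0.0131
clock: 6.43
tcp_pos: [0.4905, -0.0117, 0.1606]
orientation: [-1.569, -0.012, 0.006]
contact_force: [5.4, 7.7, -4.3]
grip_width: 0.0133
[ 5.39  7.67 -4.25] [ 1.477 -1.139  0.024] [-0.65  0.3   0.66  2.09 -0.26  0.82  0.17] 0.6486945151782298
```

View pics/wrist6.png

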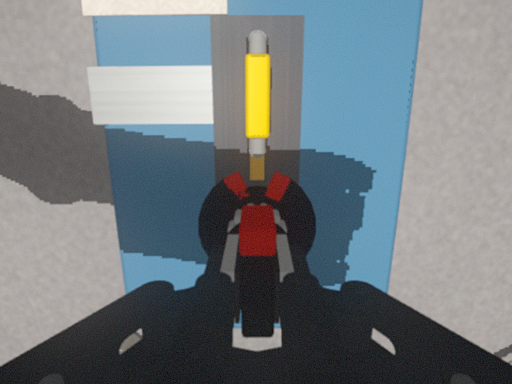

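```bash
python3 -m jog '0 0 0 0 0 0 0.4;0 0 0 0 0 0 0.4;0 0 0 0 0 0 0.4;0 0 0 0 0 0 0.4;0 0 0 0 0 0 0.4'
python3 -m jog '0 0 0 0 -13 0 0.4;0 0 0 0 -13 0 0.4;0 0 0 0 -13 0 0.4;0 0 0 0 -13 0 0.4;0 0 0 0 -8 0 0.4'
python3 -m jog '0 0 0 0 0 0 0.4;0 0 0 0 0 0 0.4;0 0 0 0 0 0 0.4;0 0 0 0 0 0 0.4;0 0 0 0 0 0 0.4'
python3 - <<'E'
from h import *
o=r.get_obs(); print(o['tcp_pos'],o['contact_force'].round(2))
f=frame('wrist'); cv2.imwrite('pics/wrist7.png',f['color'][:,:,::-1])
h=masks(f); H,S,V=[h[...,i].astype(int) for i in range(3)]
m=(H>20)&(H<32)&(S>150)&(V>120)
for c,a,b,mm in blobs(m,100):
    print('yel',c,a,b,onplane(f,[c],.155)); print(cv2.minAreaRect(onplane(f,np.argwhere(mm)[:,::-1],.155)[:,:2].astype(np.float32)))
m=((H<6)|(H>174))&(S>150)&(V>60)
for c,a,b,mm in blobs(m,20): print('red',c,a,b,onplane(f,[c],.126))
E
```

```text
clock: 6.9
tcp_pos: [0.4882, -0.0144, 0.1603]
orientation: [-1.571, -0.007, 0.007]
contact_force: [0.2, 0.5, 1.0]
grip_width: 0.0341
clock: 7.32
tcp_pos: [0.4887, -0.0144, 0.2214]
orientation: [-1.571, -0.008, 0.006]
contact_force: [0.6, 0.4, 0.7]
grip_width: 0.034
clock: 7.73
tcp_pos: [0.4879, -0.0141, 0.2196]
orientation: [-1.571, -0.006, 0.008]
contact_force: [-0.6, 0.2, -0.8]
grip_width: 0.0339
[ 0.48791307 -0.01408393  0.21961999] [-0.55  0.2  -0.79]
yel (np.float64(261.4), np.float64(91.3)) 1061 (np.int32(253), np.int32(62), np.int32(18), np.int32(61)) [[0.49001871 0.05957131 0.155     ]]
((0.49014702439308167, 0.05881144851446152), (0.010341128334403038, 0.034805554896593094), 0.28907689452171326)
red (np.float64(245.1), np.float64(161.5)) 228 (np.int32(236), np.int32(151), np.int32(19), np.int32(21)) [[0.47913301 0.01094202 0.126     ]]
red (np.float64(276.9), np.float64(159.6)) 185 (np.int32(269), np.int32(151), np.int32(18), np.int32(19)) [[0.50212255 0.01252821 0.126     ]]
red (np.float64(261.6), np.float64(187.3)) 779 (np.int32(249), np.int32(171), np.int32(27), np.int32(32)) [[ 0.49131268 -0.00834719  0.126     ]]
red (np.float64(103.7), np.float64(342.4)) 143 (np.int32(98), np.int32(334), np.int32(13), np.int32(19)) [[ 0.3545037  -0.15072073  0.126     ]]
```

View pics/wrist7.png

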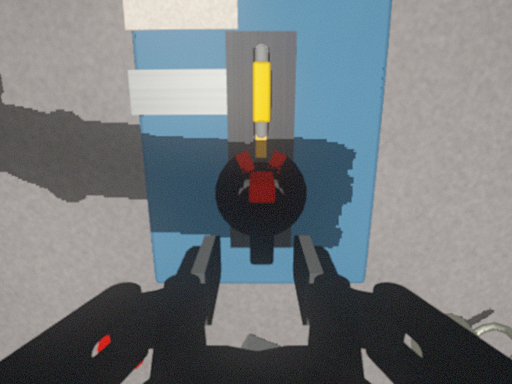

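```bash
python3 -m jog '0 0 0 0 0 15 0.4;0 0 0 0 0 15 0.4;0 0 0 0 0 15 0.4;0 0 0 0 0 15 0.4;0 0 0 0 0 13 0.4'
python3 -m jog '0 0 0 0 10 0 0.4;0 0 0 0 10 0 0.4;0 0 0 0 10 0 0.4;0 0 0 0 0 0 0.4;0 0 0 0 0 0 0.4'
python3 - <<'E'
from h import *
o=r.get_obs(); print(o['tcp_pos'],o['contact_force'].round(2))
f=frame('wrist'); cv2.imwrite('pics/wrist8.png',f['color'][:,:,::-1])
h=masks(f); H,S,V=[h[...,i].astype(int) for i in range(3)]
m=(H>20)&(H<32)&(S>150)&(V>120)
for c,a,b,mm in blobs(m,100):
    print('yel',c,a,b,onplane(f,[c],.155)); print(cv2.minAreaRect(onplane(f,np.argwhere(mm)[:,::-1],.155)[:,:2].astype(np.float32)))
m=((H<6)|(H>174))&(S>150)&(V>60)
for c,a,b,mm in blobs(m,20): print('red',c,a,b,onplane(f,[c],.126))
E
```

```text
clock: 8.2
tcp_pos: [0.4875, 0.0599, 0.22]
orientation: [-1.571, -0.007, 0.008]
contact_force: [0.0, -0.2, 0.3]
grip_width: 0.0344
clock: 8.62
tcp_pos: [0.4869, 0.0576, 0.1892]
orientation: [-1.572, -0.004, 0.007]
contact_force: [-0.3, -0.6, 0.5]
grip_width: 0.0343
[0.48694236 0.05759169 0.18922819] [-0.28 -0.59  0.53]
yel (np.float64(262.2), np.float64(219.9)) 950 (np.int32(254), np.int32(192), np.int32(18), np.int32(57)) [[0.48994683 0.06051061 0.155     ]]
((0.4900929629802704, 0.059992946684360504), (0.009647401981055737, 0.034249261021614075), 0.20827694237232208)
red (np.float64(245.3), np.float64(268.8)) 275 (np.int32(235), np.int32(258), np.int32(21), np.int32(23)) [[0.47907342 0.01267397 0.126     ]]
red (np.float64(278.0), np.float64(269.6)) 304 (np.int32(269), np.int32(258), np.int32(20), np.int32(24)) [[0.50188127 0.01220996 0.126     ]]
red (np.float64(262.7), np.float64(324.4)) 1248 (np.int32(250), np.int32(299), np.int32(27), np.int32(50)) [[ 0.49173909 -0.0335881   0.126     ]]
```

View pics/wrist8.png

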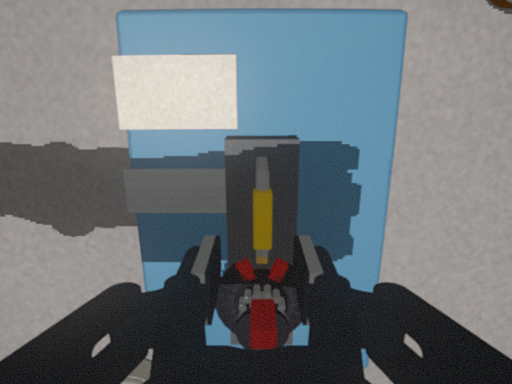

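```bash
python3 -m jog '0 0 0 2 10 1 0.4;0 0 0 0 10 0 0.4;0 0 0 0 10 0 0.4;0 0 0 0 10 0 0.4;0 0 0 0 0 0 0.4' 40
python3 -m jog '0 0 0 0 0 0 0.4;0 0 0 0 0 0 0.4;0 0 0 0 0 0 0.4;0 0 0 0 0 0 0.4;0 0 0 0 0 0 0.4'
python3 - <<'E'
from h import *
o=r.get_obs(); print(o['tcp_pos'],o['contact_force'].round(2))
f=frame('wrist'); cv2.imwrite('pics/wrist9.png',f['color'][:,:,::-1])
h=masks(f); H,S,V=[h[...,i].astype(int) for i in range(3)]
m=(H>20)&(H<32)&(S>150)&(V>90)
for c,a,b,mm in blobs(m,100):
    print('yel',c,a,b,onplane(f,[c],.155)); print(cv2.minAreaRect(onplane(f,np.argwhere(mm)[:,::-1],.155)[:,:2].astype(np.float32)))
E
```

```text
clock: 9.08
tcp_pos: [0.4881, 0.0597, 0.1479]
orientation: [-1.572, -0.004, 0.01]
contact_force: [-0.9, -0.1, 0.1]
grip_width: 0.0342
clock: 9.5
tcp_pos: [0.49, 0.0601, 0.1507]
orientation: [-1.57, -0.008, 0.007]
contact_force: [-0.1, 0.3, -0.0]
grip_width: 0.034
[0.48998015 0.06005444 0.15068259] [-0.12  0.29 -0.04]
yel (np.float64(256.5), np.float64(252.9)) 1678 (np.int32(245), np.int32(216), np.int32(24), np.int32(74)) [[0.48984523 0.06166144 0.155     ]]
((0.4898596704006195, 0.061176687479019165), (0.010842177085578442, 0.03717874735593796), 0.4494129419326782)
```

View pics/wrist9.png

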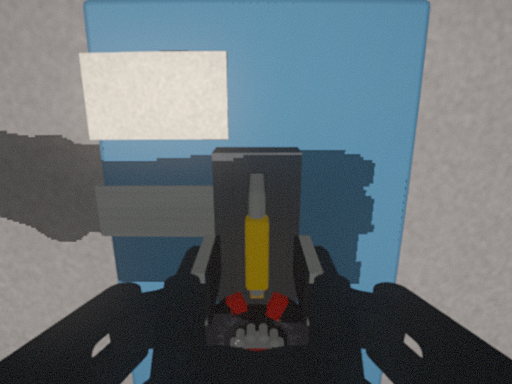

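```bash
python3 -m jog '0 0 0 -0.5 7 0 0.4;0 0 0 0 7 0 0.4;0 0 0 0 6 0 0.4;0 0 0 0 0 0 0.4;0 0 0 0 0 0 0.4' 40
python3 -m jog '0 0 0 0 0 0 0.3;0 0 0 0 0 0 0.2;0 0 0 0 0 0 0.1;0 0 0 0 0 0 0;0 0 0 0 0 0 0'
python3 -m jog '0 0 0 0 0 0 0;0 0 0 0 0 0 0;0 0 0 0 0 0 0;0 0 0 0 0 0 0;0 0 0 0 0 0 0'
```

```text
clock: 9.97
tcp_pos: [0.4887, 0.0597, 0.1296]
orientation: [-1.571, -0.006, 0.008]
contact_force: [0.1, -0.6, 0.2]
grip_width: 0.0341
clock: 10.38
tcp_pos: [0.4895, 0.06, 0.1306]
orientation: [-1.571, -0.008, 0.007]
contact_force: [-0.3, -0.5, 1.7]
grip_width: 0.0102
clock: 10.8
tcp_pos: [0.4895, 0.06, 0.1305]
orientation: [-1.571, -0.008, 0.007]
contact_force: [-0.5, -0.7, 6.3]
grip_width: 0.0104
```

```bash
python3 -m jog '0 0 0 0 -1 0 0;0 0 0 0 -1 0 0;0 0 0 0 -1 0 0;0 0 0 0 -1 0 0;0 0 0 0 -1 0 0'
python3 -c "
from h import *
o=r.get_obs(); print(o['contact_force'].round(2),o['moment'].round(3))"
```

```text
clock: 11.22
tcp_pos: [0.4888, 0.0599, 0.1352]
orientation: [-1.571, -0.007, 0.008]
contact_force: [0.5, -0.5, -0.8]
grip_width: 0.0102
[ 0.52 -0.52 -0.77] [0.016 0.02  0.009]
```

Rising freely, with less than 1 N on the wrist. I'll keep going.

```bash
python3 -m jog '0 0 0 0 -2 0 0;0 0 0 0 -2 0 0;0 0 0 0 -2 0 0;0 0 0 0 -2 0 0;0 0 0 0 -2 0 0'
python3 -m jog '0 0 0 0 -4 0 0;0 0 0 0 -4 0 0;0 0 0 0 -4 0 0;0 0 0 0 -4 0 0;0 0 0 0 -4 0 0'
python3 -m jog '0 0 0 0 -10 0 0;0 0 0 0 -10 0 0;0 0 0 0 -10 0 0;0 0 0 0 -10 0 0;0 0 0 0 0 0 0'
python3 -m jog '0 0 0 0 0 0 0;0 0 0 0 0 0 0;0 0 0 0 0 0 0;0 0 0 0 0 0 0;0 0 0 0 0 0 0'
python3 - <<'E'
from h import *
o=r.get_obs(); print(o['contact_force'].round(2),o['moment'].round(3),o['joints'].round(2))
f=frame('wrist'); cv2.imwrite('pics/w10.png',f['color'][:,:,::-1])
f=frame('side'); crop(f,140,80,320,240,4,'s10.png')
E
```

```text
clock: 11.63
tcp_pos: [0.4892, 0.06, 0.1455]
orientation: [-1.571, -0.007, 0.007]
contact_force: [0.3, 0.4, -1.5]
grip_width: 0.0103
clock: 12.05
tcp_pos: [0.4893, 0.06, 0.1658]
orientation: [-1.571, -0.007, 0.007]
contact_force: [-0.2, -0.2, -1.9]
grip_width: 0.0101
clock: 12.47
tcp_pos: [0.4906, 0.0602, 0.2077]
orientation: [-1.569, -0.01, 0.004]
contact_force: [1.3, -0.8, -0.4]
grip_width: 0.0102
clock: 12.88
tcp_pos: [0.4889, 0.0599, 0.2049]
orientation: [-1.571, -0.007, 0.008]
contact_force: [-0.2, -0.4, -1.4]
grip_width: 0.0103
[-0.21 -0.37 -1.44] [-0.003 -0.014 -0.02 ] [-0.81  0.23  0.66  2.04 -0.18  0.92 -0.05]
```

View pics/w10.png

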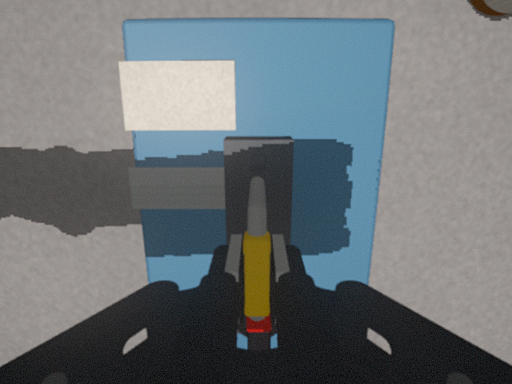

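View pics/s10.png

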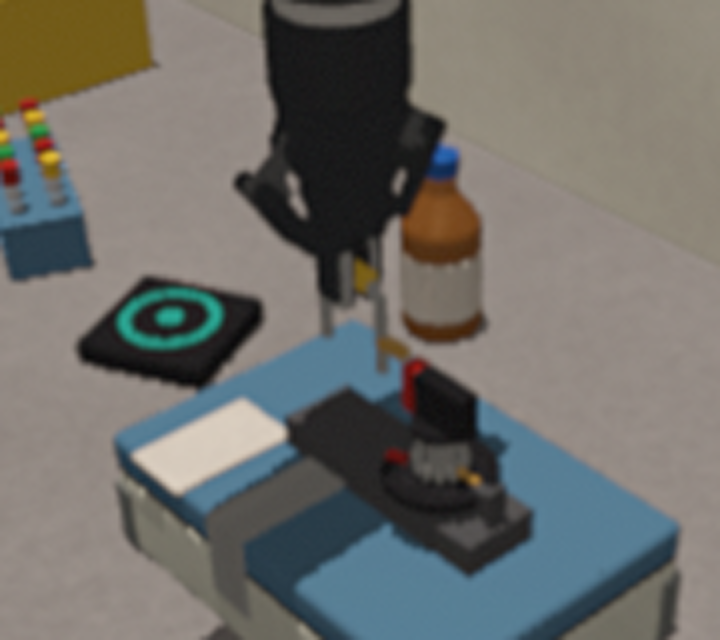

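```bash
python3 -m jog '0 0 0 1 0 6 0;0 0 0 2 0 12 0;0 0 0 3 0 18 0;0 0 0 4 0 20 0;0 0 0 4 0 20 0'
python3 -m jog '0 0 0 4 0 20 0;0 0 0 4 0 20 0;0 0 0 4 0 20 0;0 0 0 4 0 20 0;0 0 0 4 0 20 0'
python3 -m jog '0 0 0 4 0 20 0;0 0 0 4 0 20 0;0 0 0 4 0 20 0;0 0 0 4 0 20 0;0 0 0 4 0 18 0'
python3 -m jog '0 0 0 2 0 15 0;0 0 0 1 0 10 0;0 0 0 1 0 5 0;0 0 0 0 0 0 0;0 0 0 0 0 0 0'
python3 - <<'E'
from h import *
o=r.get_obs(); print(o['contact_force'].round(2),o['moment'].round(3),o['joints'].round(2))
f=frame('wrist'); cv2.imwrite('pics/w11.png',f['color'][:,:,::-1])
f=frame('top'); crop(f,90,130,270,265,4,'t11.png')
f=frame('side'); crop(f,100,60,280,200,4,'s11.png')
E
```

```text
clock: 13.4
tcp_pos: [0.5026, 0.1382, 0.2053]
orientation: [-1.57, -0.008, 0.007]
contact_force: [0.1, -0.0, -1.4]
grip_width: 0.0104
clock: 13.82
tcp_pos: [0.5213, 0.2389, 0.205]
orientation: [-1.57, -0.008, 0.008]
contact_force: [0.0, 0.0, -1.2]
grip_width: 0.0103
clock: 14.23
tcp_pos: [0.5399, 0.3377, 0.2048]
orientation: [-1.57, -0.008, 0.009]
contact_force: [0.3, 0.6, -1.2]
grip_width: 0.01
clock: 14.65
tcp_pos: [0.5444, 0.3637, 0.2052]
orientation: [-1.572, -0.007, 0.007]
contact_force: [-0.0, -0.7, -1.0]
grip_width: 0.0105
[-0.02 -0.67 -0.98] [-0.022  0.02   0.033] [-1.06  0.51  0.54  1.66 -0.29  1.05 -0.43]
```

View pics/w11.png

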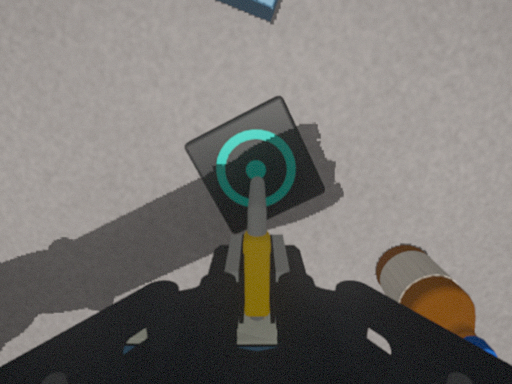

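View pics/s11.png

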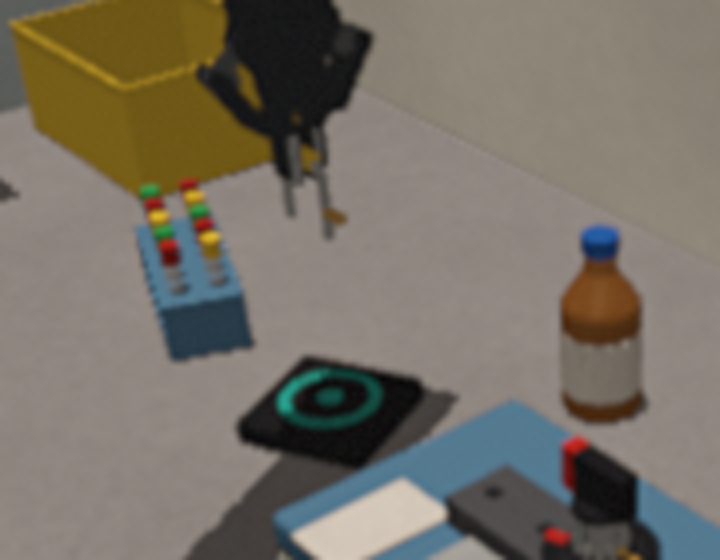

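View pics/t11.png

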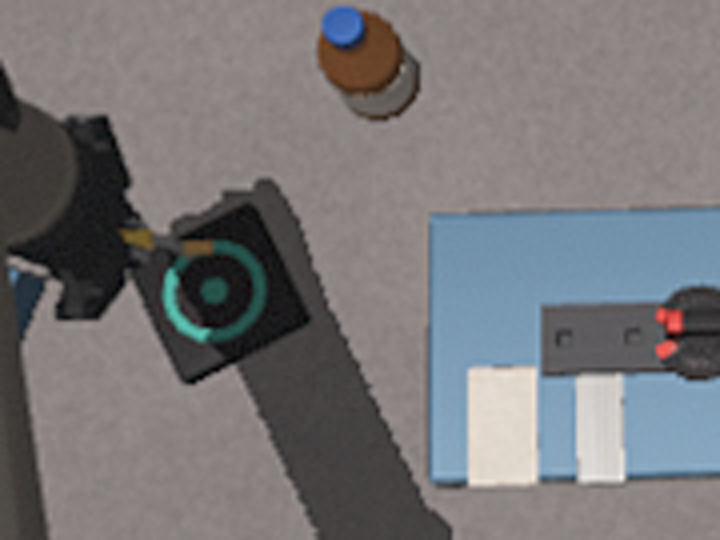

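```bash
python3 -m jog '0 0 0 0 10 0 0;0 0 0 0 15 0 0;0 0 0 0 15 0 0;0 0 0 0 0 0 0;0 0 0 0 0 0 0'
python3 -m jog '0 0 0 0 0 0 0;0 0 0 0 0 0 0;0 0 0 0 0 0 0;0 0 0 0 0 0 0;0 0 0 0 0 0 0'
python3 - <<'E'
from h import *
o=r.get_obs(); print(o['tcp_pos'])
f=frame('wrist'); cv2.imwrite('pics/w12.png',f['color'][:,:,::-1])
h=masks(f); H,S,V=[h[...,i].astype(int) for i in range(3)]
m=(H>78)&(H<95)&(S>100)&(V>50)
for c,a,b,mm in blobs(m,60): 
    W=onplane(f,np.argwhere(mm)[:,::-1],.022)[:,:2].astype(np.float32); print(c,a,onplane(f,[c],.022),cv2.minEnclosingCircle(W))
E
```

```text
clock: 15.22
tcp_pos: [0.5438, 0.3637, 0.1643]
orientation: [-1.572, -0.005, 0.008]
contact_force: [1.1, 0.7, -0.9]
grip_width: 0.01
clock: 15.63
tcp_pos: [0.5446, 0.3646, 0.1658]
orientation: [-1.57, -0.008, 0.007]
contact_force: [-0.3, -0.8, -1.4]
grip_width: 0.0104
[0.54463072 0.36460651 0.16580586]
(np.float64(254.8), np.float64(174.5)) 2509 [[0.54291896 0.36827334 0.022     ]] ((0.5432190299034119, 0.3631756007671356), 0.040726080536842346)
(np.float64(253.6), np.float64(176.6)) 237 [[0.54186387 0.3663484  0.022     ]] ((0.5429264307022095, 0.3631267249584198), 0.010763274505734444)
```

View pics/w12.png

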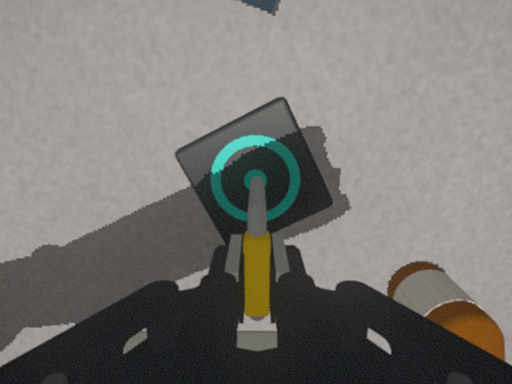

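```bash
python3 -m jog '0 0 0 -1.5 10 0 0;0 0 0 0 15 0 0;0 0 0 0 15 0 0;0 0 0 0 10 0 0;0 0 0 0 5 0 0'
python3 -m jog '0 0 0 0 6 0 0;0 0 0 0 6 0 0;0 0 0 0 5 0 0;0 0 0 0 3 0 0;0 0 0 0 0 0 0'
python3 -m jog '0 0 0 0 0 0 0;0 0 0 0 0 0 0;0 0 0 0 0 0 0;0 0 0 0 0 0 0;0 0 0 0 0 0 0'
python3 -m jog '0 0 0 0 0 0 0;0 0 0 0 0 0 0;0 0 0 0 0 0 0;0 0 0 0 0 0 0;0 0 0 0 0 0 0'
python3 - <<'E'
from h import *
o=r.get_obs(); print(o['tcp_pos'],o['contact_force'].round(2),o['qvel'].round(3),o['joints'].round(2))
f=frame('wrist'); cv2.imwrite('pics/w13.png',f['color'][:,:,::-1])
P=o['tcp_pos']+[0,-.0007,-.0365]
f=frame('side'); print('feet/reader exp',proj(f,[P,P+[0,.025,0],P-[0,.025,0],[.5425,.3638,.022]]).round(1)); crop(f,130,90,230,180,6,'s13.png')
f=frame('top'); print(proj(f,[P])); crop(f,90,130,310,265,3.5,'t13.png')
E
```

```text
clock: 16.1
tcp_pos: [0.5418, 0.3639, 0.1081]
orientation: [-1.573, -0.005, 0.009]
contact_force: [0.3, -0.2, -0.9]
grip_width: 0.0099
clock: 16.52
tcp_pos: [0.5427, 0.3643, 0.0898]
orientation: [-1.571, -0.007, 0.008]
contact_force: [0.2, -0.1, -1.3]
grip_width: 0.0101
clock: 16.93
tcp_pos: [0.543, 0.3645, 0.0906]
orientation: [-1.57, -0.007, 0.007]
contact_force: [-0.7, 0.1, -0.6]
grip_width: 0.0102
clock: 17.35
tcp_pos: [0.5429, 0.3645, 0.0903]
orientation: [-1.571, -0.007, 0.007]
contact_force: [0.4, -0.1, -1.7]
grip_width: 0.0102
[0.54292393 0.36446609 0.09030157] [ 0.43 -0.12 -1.73] [-0.     0.002 -0.002  0.001  0.001  0.001  0.   ] [-1.02  0.64  0.47  1.74 -0.37  0.85 -0.37]
feet/reader exp [[180.9 150. ]
 [176.4 146.8]
 [185.5 153.2]
 [182.  158.8]]
[[140.44352959 200.25876886]]
```

View pics/s13.png

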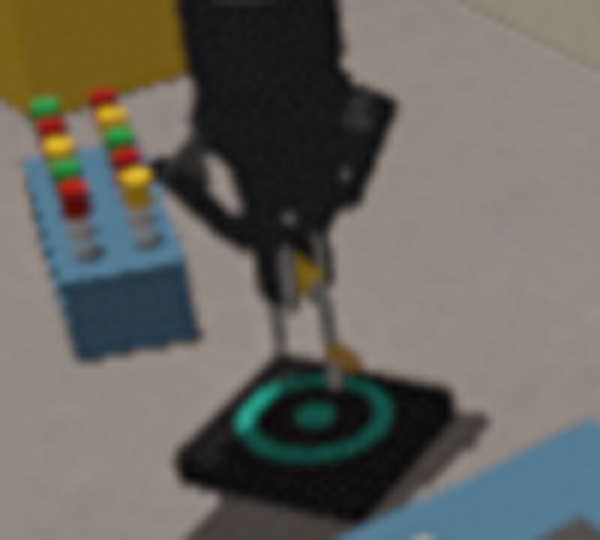

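View pics/w13.png

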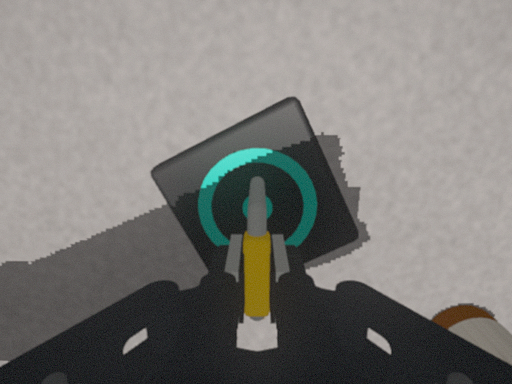

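View pics/t13.png

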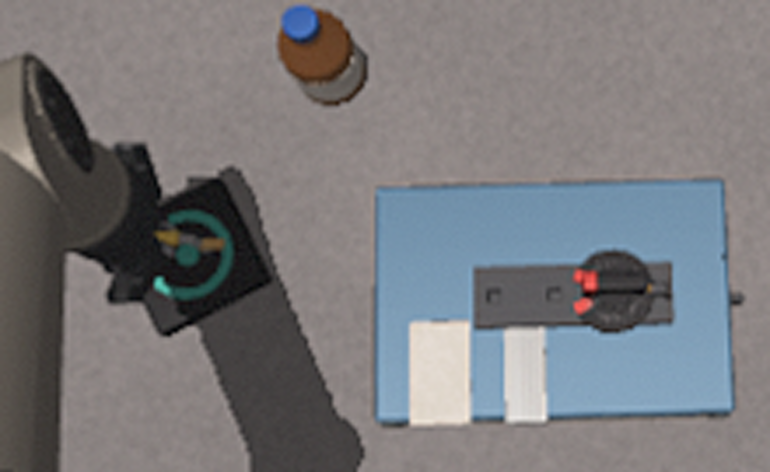

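The feet show in the side view at (185.5,154) and (176.7,149), within 2 px of where they should be for about 30 mm above the ring. They are centred, and the arm is still. Handing in.

```bash
python3 -c "
from bench import r
print(r.hand_in()); o=r.get_obs(); print(o['clock'],o['tcp_pos'],o['grip_width'])"
```

```text
the job is handed in; nothing more can be done
None
the job is handed in; nothing more can be done
```

The lock is open, and the job is handed in with the shackle held upright over the reader's ring. No verdict was reported.

- **Dial:** it started at 1.57. I turned it clockwise 90° in three 30° steps. The wrist picture then showed the red-edged gate over the brass tooth, within about 0.02 rad, and I released the dial. It still looked aligned in the last top view.
- **Shackle:** it came straight up with under about 2 N on the wrist.
- **Hold over the reader:** by calculation the feet are about 30 mm above the ring. The shackle's centre is within about 1 mm of the ring's measured centre, at (0.5425, 0.364). The arm was at rest, and the gripper was still closed on the yellow grip (10 mm) at about 17.4 s.
- **Disagreements:**
  - The side view put the feet 1 to 2 pixels lower than calculated, so the gap may be 2 to 4 mm smaller.
  - The wrist camera placed the shackle 1 to 2 mm farther in x than the top view did. I centred the grasp on the closer wrist picture.
- **Largest forces:** about 6 to 8 N sideways on the wrist while turning the dial. I touched none of the other things on the bench.

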